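# Interlock check and sample loading of a gamma counter

## Robot

A 6-joint arm with a two-finger parallel gripper is mounted at the origin on a cart in front of the work surface, level with it; the furniture and walls round the work are solid. World frame = base frame: x ahead of the robot, y to its left, z up, the work surface at z = 0. Lengths are in mm, angles in rad, forces in N, time in s.
With the tool pointing down it reaches from about 275 to 750 mm from the base axis. Payload 10.2 kg.
Tool frame: the origin (TCP) lies at the very end of the fingers, on their centre line; the grasp point (between the pads) lies 19 mm behind it; z points along the fingers, y is the line along which they close (so a half turn about z gives the same grasp; the last joint's range is limited). The gripper opens to 85 mm and grips with 20 to 120 N. Pads are 22 mm wide; open, the fingers measure 114 mm over their backs; the gripper's body (76 mm by 85 mm) begins 54 mm behind the grasp point. The pads swing forward as they close: fully open they stand 13 mm farther back than shut.
Start: joints at [1.1, 0.313, 1.498, -0, 1.331, -0.223], TCP at [128.78, 508.966, 231.294] pointing down, gripper open.
Joint ranges: [-2.94, 2.94], [-0.97, 2.17], [0.19, 2.56], [-1.23, 4.37], [0.02, 3.11], [-2.88, 2.88]. Speed limits (rad/s): [2.39, 2.39, 3.01, 3.14, 3.14, 3.14].

## Interface

Orientations are given as a unit quaternion [w, x, y, z].
In Python, from rig import ctrl gives the robot as it stands.
- The arm moves only by the tool step_arm, never from a script. Its argument "increments" is a list of rows, each a list of 3 entries, a list of its own where there are three numbers: the shift along the tool's x, y, z in cm, then the turn, a rotation vector about the tool's x, y, z in degrees, then the opening in per cent of the stroke, from 0 (shut) to 100 (fully open). A call has 1 to 8 rows; each row is the pose to reach, as a shift and turn from the pose commanded when the call began, along the tool's axes at that moment; what a row does not reach only later rows make up. A row lasts 1/8 s, in which the tool goes at most 62.5 mm and 10.7 degrees, less where a joint would pass 70% of its speed; a pose out of reach is approached as far as the arm can. A call with a gripper value outside its range is refused whole. The fingers move at their own pace and stop on an object; "squeeze" is the grip in N (left out, the last holds). Time passes only in rows, so rows that repeat a pose let the fingers close. It gives the time, the measured TCP pose, the force, the opening and the grip force at its end, in the units of the state.
- ctrl.sense(): the state, without advancing time (a new reading comes with each control period).
- ctrl.capture(name): name is "scene" or "top" or "wrist"; returns a dict with "img" (384x512x3 uint8, red, green, blue), "fx", "fy", "cx", "cy" (pixels), "extrinsics" (4x4, takes a point from camera to world coordinates). Camera axes: x right, y down, z forward; pixel columns grow to the right and rows downward; lengths in mm; the calibration is good to about 2 mm. A picture is of the moment at which its call begins. There is no depth.
- ctrl.finish_job(): hands the job in; it is judged then, once.
The state is a dict: "time_s": time; "joints": joint angles; "dq": joint speeds; "tau": joint torques, N m; "eef_pos": TCP position; "ee_rot": TCP orientation; "force": force on the tool from outside, world axes, zero at the start; "wrist_torque": the same for the moment, N m; "grip_width": opening from 0.0 (shut) to 1.0 (fully open); "grip_force": force on a finger pad.
Only numpy, scipy, OpenCV 4.12 (cv2) and the standard library are available. Lean on these libraries where they do the work, as an engineer would, in place of code of your own. Each camera call takes 0.05 s, during which the arm holds its last target. There are 200 camera calls.

## Task

Get the gamma counter ready for its next run. Pull its sample drawer fully open by the handle and, with it open, prove the drawer interlock: push the roller lever of the limit switch at its right side away from you until it clicks, hold it a moment and let it spring back. Then lift the yellow check source out of the drawer and stand it in its round lead dish, load every black sample box that lies on the bench into the tray, lid up and flat, one box to a pocket, and push the drawer fully home so that it works the switch.

Things in the scene. Friction and masses are not known exactly. Their poses are not given: they have to be found in the camera images.
- counter: the gamma counter, fixed on the bench, its front toward the robot: a grey drawer module 170 mm wide (y), 210 mm deep (x), 92 mm high, with a dark shield tower 132 mm across standing on it (to 216 mm high) 138 mm behind its front edge; origin at bench height under the centre of the module's front edge; x points into the module away from the robot, y to its left, z up
- drawer (a joint): how far the drawer is pulled out toward the robot (along the counter's -x), m: 0 = fully home, 0.14 = fully open at its stop; sliding friction about 4 N, stays where it is left; the last 27 mm inward also press the switch lever (about 2 N more)
- handle (a point): middle of the drawer's bar handle: a round steel bar 9 mm thick, 90 mm long along the counter's y, 64 mm above the bench, its axis 41 mm in front of the drawer's front panel (panel 170 mm wide, 12 to 88 mm above the bench, front face 13 mm before the module's front edge); moves with the drawer; can be pinched from above across x
- pocket_front_left (a point): centre of the floor of the front left pocket of the drawer's tray (as seen from the robot; front = next to the handle); moves with the drawer. Pocket 50 mm (x) by 48 mm (y), flat floor, dividers and walls rise 12 mm above it. Axes as the counter's. Takes one box, either way round
- pocket_front_right (a point): centre of the floor of the front right pocket of the drawer's tray (as seen from the robot; front = next to the handle); moves with the drawer. Pocket 50 mm (x) by 48 mm (y), flat floor, dividers and walls rise 12 mm above it. Axes as the counter's. Takes one box, either way round
- pocket_back_left (a point): centre of the floor of the back left pocket of the drawer's tray (as seen from the robot; front = next to the handle); moves with the drawer. Pocket 50 mm (x) by 48 mm (y), flat floor, dividers and walls rise 12 mm above it. Axes as the counter's. Takes one box, either way round
- pocket_back_right (a point): centre of the floor of the back right pocket of the drawer's tray (as seen from the robot; front = next to the handle); moves with the drawer. Pocket 50 mm (x) by 48 mm (y), flat floor, dividers and walls rise 12 mm above it. Axes as the counter's. Takes one box, either way round
- lever (a joint): angle of the limit switch's lever, rad: 0 = free (the spring holds it leaning 0.35 rad toward the robot from upright), grows as the roller is pushed away from the robot (the counter's +x); it clicks at 0.45, stops at 1.0, and springs back when let go. While the drawer is home its steel striker holds the lever at about 0.6; with the drawer open it is free
- roller (a point): centre of the roller on the lever's top: cream disc 18 mm across, 9 mm wide, axis along the counter's y, about 90 mm above the bench. Lever 42 mm long, pivot 50 mm above the bench between the module's right side and a blue switch with grey head (61 mm high). A push of 20 to 35 mm along +x, 1 to 2.5 N, clicks it. The drawer's striker strip (75 to 99 mm high) is 0.14 m nearer the robot when open
- source: check source: a yellow disc 40 mm across and 10 mm thick with a black upright knob 14 mm across on it, 38 mm high in all, 80 g; origin at the centre of the disc's underside, z along the knob. It starts in a pocket of the drawer
- dish: dark round lead dish, fixed on the bench: outside 76 mm across, 18 mm high; its flat inner floor is 60 mm across and 4 mm above the bench; origin at the centre of its underside
- sample_1: small closed black lidded box, 26 (its x) x 36 (its y) x 27 mm high, about 90 g; origin at the centre of its underside, z up. The lid is fixed shut. Grasp across the 26 mm sides. None if absent in this run (two to four of the four are present)
- sample_2: small closed black lidded box, 26 (its x) x 36 (its y) x 27 mm high, about 90 g; origin at the centre of its underside, z up. The lid is fixed shut. Grasp across the 26 mm sides. None if absent in this run (two to four of the four are present)
- sample_3: small closed black lidded box, 26 (its x) x 36 (its y) x 27 mm high, about 90 g; origin at the centre of its underside, z up. The lid is fixed shut. Grasp across the 26 mm sides. None if absent in this run (two to four of the four are present)
- sample_4: small closed black lidded box, 26 (its x) x 36 (its y) x 27 mm high, about 90 g; origin at the centre of its underside, z up. The lid is fixed shut. Grasp across the 26 mm sides. None if absent in this run (two to four of the four are present)
Not all that is in view belongs to the job. What is shaped like the sample_1 but purple is not meant. Leave any red look-alike of the sample_2 alone.

How it is judged:
By the outcome, as a careful person would: the job done as asked, in the order asked, and still so for the second after the job is handed in, with the robot touching nothing.
Of sample_1, sample_2, sample_3, sample_4 only 2 to 4 are there at a start; the rules pass over those that are not, and their reading is None.
At some moment in a run one of sample_1, sample_2, sample_3, sample_4 may be knocked a few centimetres aside while the robot is not near it.
It also fails if it takes over 210 s, if anything falls off the work surface, if the arm or the gripper's body presses on something with over 40 N, if the wrist force passes 120 N, or if a joint passes its speed limit or range.

## Working session

There is one attempt and no reset: what is moved stays moved. The work goes in short steps, Python scripts to look and compute and a tool call to move; the robot and the scene stay as the last step left them, time stands still between calls to the robot, and variables do not carry over. Pictures are saved under pics/ and viewed, at most 14 in all, crops included, and the job is handed in when it is done.

Besides the shell and the picture viewer there is one more tool, called after "Emit:" by a JSON object that holds its "fn" and its "kwargs". step_arm: Moves the arm, as the interface text tells. Its arguments: {"type":"object","properties":{"increments":{"type":"array"},"squeeze":{"type":"number"}},"required":["increments"]}

```bash
ls; mkdir -p pics; cat > h.py <<'E'
import numpy as np, cv2
from scipy.spatial.transform import Rotation as R
from rig import ctrl
def cap(n,f=None):
    c=ctrl.capture(n)
    if f: cv2.imwrite('pics/'+f,c['img'][:,:,::-1])
    return c
def ray(c,u,v):
    E=np.array(c['extrinsics']);d=E[:3,:3]@np.array([(u-c['cx'])/c['fx'],(v-c['cy'])/c['fy'],1]);return E[:3,3],d
def onz(c,u,v,z):
    o,d=ray(c,u,v);return o+d*(z-o[2])/d[2]
def tri(c1,p1,c2,p2):
    o1,d1=ray(c1,*p1);o2,d2=ray(c2,*p2);A=np.c_[d1,-d2];s=np.linalg.lstsq(A,o2-o1,rcond=None)[0]
    a,b=o1+s[0]*d1,o2+s[1]*d2;return (a+b)/2,np.linalg.norm(a-b)
def proj(c,p):
    E=np.array(c['extrinsics']);q=E[:3,:3].T@(np.array(p)-E[:3,3]);return c['fx']*q[0]/q[2]+c['cx'],c['fy']*q[1]/q[2]+c['cy']
def rot(s): q=s['ee_rot'];return R.from_quat([q[1],q[2],q[3],q[0]])
def delta(p):  # tool-frame shift in cm to world point p
    s=ctrl.sense();return np.round(rot(s).inv().apply(np.array(p)-s['eef_pos'])/10,2)
E
python3 - <<'E'
from h import *
a=cap('scene','s1.png');b=cap('top','t1.png')
for c in(a,b):print(c['fx'],c['cx'],c['cy'],np.round(c['extrinsics'],3).tolist())
s=ctrl.sense();print(s, rot(s).as_matrix().round(3).tolist())
E
```

```text
pics
367.8862682394012 252.8917642485037 194.2905148478471 [[0.774, -0.441, 0.454, 156.752], [-0.633, -0.526, 0.568, -313.626], [-0.011, -0.727, -0.686, 719.335], [0.0, 0.0, 0.0, 1.0]]
443.9525614189509 257.35210697895394 187.06191981276382 [[-0.009, -0.98, 0.2, 425.574], [-1.0, 0.009, 0.0, 238.994], [-0.002, -0.2, -0.98, 970.076], [0.0, 0.0, 0.0, 1.0]]
{'time_s': 0.1, 'joints': array([ 1.09961862e+00,  3.13362540e-01,  1.49837174e+00,  3.12951339e-06,
        1.33097051e+00, -2.23401767e-01]), 'dq': array([ 0.00028618, -0.00253455, -0.00433793,  0.00166185,  0.00021359,
        0.00054829]), 'tau': array([ 1.96971472e-03, -4.12901008e+01, -2.60142320e+01, -1.37153256e-04,
        3.03065935e-03,  5.38395398e-06]), 'eef_pos': array([128.66156196, 508.75597817, 230.80441611]), 'ee_rot': array([-1.90687005e-04,  1.23571653e-01,  9.92335496e-01, -5.22352414e-04]), 'force': array([ 0.03651635, -0.31875723, -0.00579676]), 'wrist_torque': array([ 0.00455014, -0.00195937,  0.00500744]), 'grip_force': 0.0, 'grip_width': 1.001532154992679} [[-0.969, 0.245, -0.001], [0.245, 0.969, -0.001], [0.0, -0.001, -1.0]]
```

View pics/s1.png

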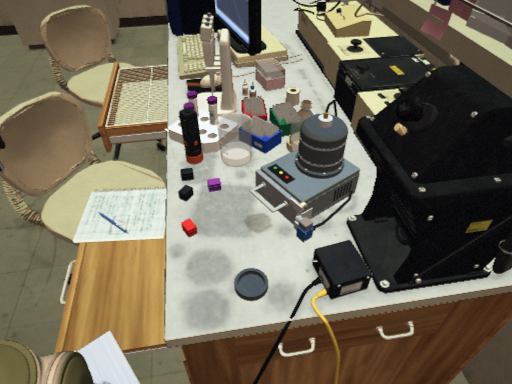

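View pics/t1.png

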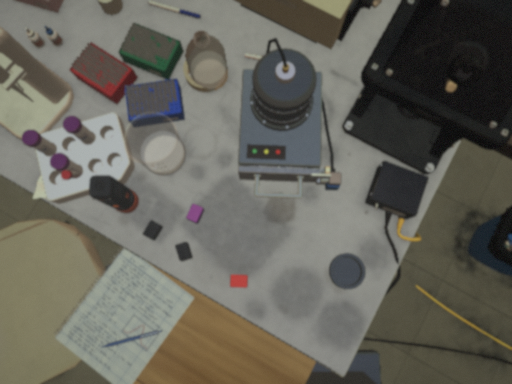

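The scene view shows two black boxes at (187,174) and (186,192). It also shows a purple box at (214,184), a red one at (190,228), the dish at (251,284) and the counter handle near (262,200). In the top view the black boxes are at (152,230) and (184,251), purple is at (195,213), red at (239,281) and the dish at (347,271). I'll enlarge these to confirm.

```bash
python3 - <<'E'
from h import *
a=cv2.imread('pics/s1.png');b=cv2.imread('pics/t1.png')
A=cv2.resize(a[155:245,165:365],(800,360),interpolation=cv2.INTER_CUBIC)
B=cv2.resize(b[150:300,130:370],None,fx=1.6,fy=1.6,interpolation=cv2.INTER_CUBIC)
B=cv2.copyMakeBorder(B,0,0,0,800-B.shape[1],cv2.BORDER_CONSTANT)
B2=cv2.resize(b[155:225,230:350],(416,240),interpolation=cv2.INTER_CUBIC);B[:,384:]=B2
cv2.imwrite('pics/c1.png',np.vstack([A,B]))
sc=cap('scene');tp=cap('top')
for c,nm in((sc,'s'),(tp,'t')):
    hsv=cv2.cvtColor(c['img'],cv2.COLOR_RGB2HSV)
    m=((hsv[:,:,2]<70)).astype(np.uint8)
    n,l,st,ce=cv2.connectedComponentsWithStats(m)
    for i in range(1,n):
        if 40<st[i,4]<600: print(nm,st[i],ce[i].round(1),onz(c,*ce[i],14).round(0))
print('handle ends top',[onz(tp,*p,64).round() for p in((254,194),(301,195),(240,176),(321,178))], 'dish',onz(tp,347,271,10).round(),onz(sc,251,284,10).round())
E
```

```text
s [314   0  16  12  90] [321.2   5.5] [2000. 1297.   14.]
s [437   0  15   5  60] [444.4   1.7] [2618.  848.   14.]
s [459   0  53  28 121] [486.1  13.2] [2598.  580.   14.]
s [  0  25  18  11 160] [ 7.7 30. ] [ 427. 2125.   14.]
s [347  39  16  13 115] [354.9  45.8] [1665.  763.   14.]
s [29 44 17  6 75] [36.5 46.6] [ 478. 1781.   14.]
s [187  79  14   4  47] [193.9  80.6] [872. 962.  14.]
s [188  86  23   7 115] [198.6  88.8] [848. 889.  14.]
s [270 110  21  26 180] [280.4 125.1] [919. 480.  14.]
s [ 92 132   9   8  41] [ 96.  135.6] [400. 836.  14.]
s [  0 136   5  13  46] [  1.6 143.4] [141. 996.  14.]
s [157 139  10  13  70] [160.9 146.2] [539. 639.  14.]
s [114 143   7  17  68] [116.9 150.6] [418. 709.  14.]
s [295 162  47  16 125] [316.1 173. ] [826. 220.  14.]
s [268 164  26  19 175] [280.7 173.6] [744. 286.  14.]
s [181 168  13  12 127] [186.7 173.9] [529. 465.  14.]
s [319 177  31  18  46] [334.5 185.3] [826. 149.  14.]
s [179 185  14  16 152] [185.5 192.5] [483. 397.  14.]
s [267 192  19  14  79] [276.1 198.8] [661. 215.  14.]
s [279 204  16  18 133] [287.9 212.3] [651. 15
[... 1216 characters left out ...]
 55] [246.3 175.6] [647. 264.  14.]
t [261 174  36   6 164] [278.6 176.8] [644. 192.  14.]
t [304 176  12   5  46] [309.1 178.4] [639. 125.  14.]
t [144 221  18  18 200] [152.5 229.8] [529. 466.  14.]
t [176 243  16  17 184] [183.4 251. ] [483. 399.  14.]
t [351 257  12  28  80] [358.  270.6] [439.  28.  14.]
t [387 267  14  27 110] [394.9 280.2] [418. -49.  14.]
t [464 315  48  31 262] [486.7 327.6] [ 321. -231.   14.]
t [462 324  26  17 102] [475.7 332.9] [ 310. -207.   14.]
t [358 349  21   6  92] [367.3 351.5] [276.  18.  14.]
handle ends top [array([596., 246.,  64.]), array([593., 149.,  64.]), array([635., 275.,  64.]), array([629., 106.,  64.])] dish [438.  51.  10.] [438.  50.  10.]
```

View pics/c1.png

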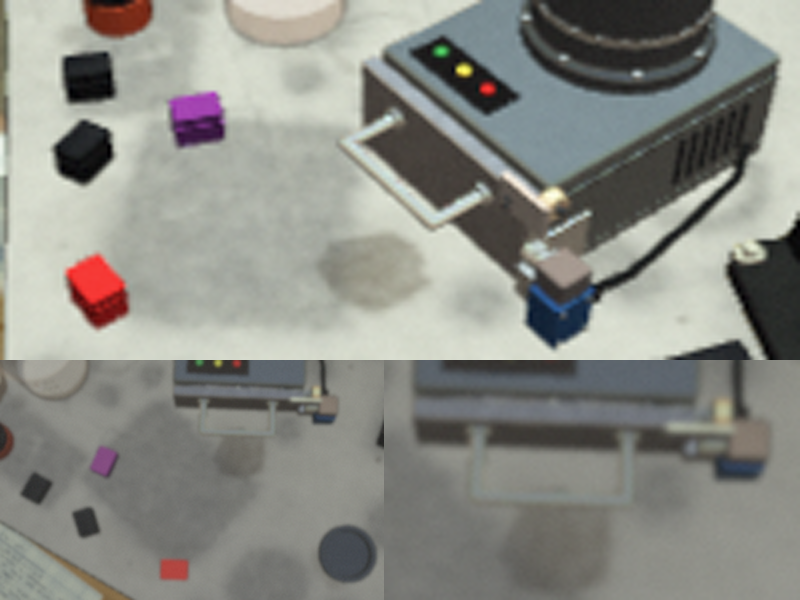

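Two black boxes, at about (529,465) and (483,398), agree between the two views at z≈14. They are the samples. Purple at top (195,213) and red at top (239,281) are the look-alikes and will be left alone. Next I'll triangulate the handle, roller and dish, and compute the first move.

```bash
python3 - <<'E'
from h import *
sc=cap('scene');tp=cap('top')
l=tri(sc,(251.3,190.8),tp,(254.8,195.8));r=tri(sc,(273.8,210.5),tp,(301.5,196.4));ro=tri(sc,(303,205),tp,(327.5,169))
print(l,r,ro,tri(sc,(251,284),tp,(347,271)))
d=l[0]-r[0];print('yaw',np.degrees(np.arctan2(-d[0],d[1])))
m=(l[0]+r[0])/2;m[2]=150;print(m,delta(m),delta([m[0]-60,m[1],200]))
E
```

```text
(array([594.66872083, 243.63922667,  62.30747685]), np.float64(4.778677329598571)) (array([590.25629116, 147.8437911 ,  67.1898126 ]), np.float64(1.734911368293477)) (array([639.89818156,  97.07609412,  94.06006776]), np.float64(1.698640213592677)) (array([438.24434321,  50.32336097,   9.51402189]), np.float64(0.6265088423169044))
yaw -2.6372345705920255
[592.462506   195.74150889 150.        ] [-52.64 -18.98   8.12] [-46.82 -20.45   3.12]
```

Emit:
{"fn": "step_arm", "kwargs": {"increments": [[[-6, -2.6, 0.4], [0, 0, 10], 100], [[-12, -5.2, 0.8], [0, 0, 20], 100], [[-18, -7.8, 1.2], [0, 0, 30], 100], [[-24, -10.4, 1.6], [0, 0, 40], 60], [[-30, -13, 2], [0, 0, 50], 25], [[-36, -15.6, 2.4], [0, 0, 60], 25], [[-42, -18.2, 2.8], [0, 0, 70], 25], [[-46.8, -20.4, 3.1], [0, 0, 78.2], 25]]}}

```text
time_s: 1.3
eef_pos: [524.9, 202.0, 200.8]
ee_rot: [-0.0, 0.724, 0.69, 0.0]
force: [0.6, 0.4, -0.2]
grip_width: 0.25
grip_force: 0.0
```

Emit:
{"fn": "step_arm", "kwargs": {"increments": [[[0, 0, 0], [0, 0, 0], 25], [[0, 0, 0], [0, 0, 0], 25]]}}

```text
time_s: 1.55
eef_pos: [523.1, 203.7, 200.8]
ee_rot: [-0.0, 0.722, 0.692, -0.0]
force: [-0.6, -0.4, -0.0]
grip_width: 0.256
grip_force: 0.0
```

```bash
python3 - <<'E'
from h import *
c=cap('wrist','w1.png');s=ctrl.sense();print(s['eef_pos'],rot(s).as_matrix().round(3).tolist(),s['joints'].round(2),s['grip_width'])
print(c['fx'],c['cx'],c['cy'],np.round(c['extrinsics'],3).tolist())
print([np.round(proj(c,p),1) for p in([594.6,243,64],[590.3,148,64],[640,97,94])])
E
```

```text
[522.86294361 204.18599029 201.03188195] [[0.04, 0.999, -0.0], [0.999, -0.04, 0.0], [0.0, -0.0, -1.0]] [0.16 0.42 1.43 0.   1.29 0.2 ] 0.24594964507396666
290.13092289859975 256.9180671786196 192.6052827625127 [[0.999, -0.04, -0.012, 526.951], [-0.042, -0.964, -0.262, 269.451], [-0.001, 0.262, -0.965, 343.187], [0.0, 0.0, 0.0, 1.0]]
[array([329.6, 139.6]), array([323.2, 232.6]), array([379.9, 291.1])]
```

View pics/w1.png

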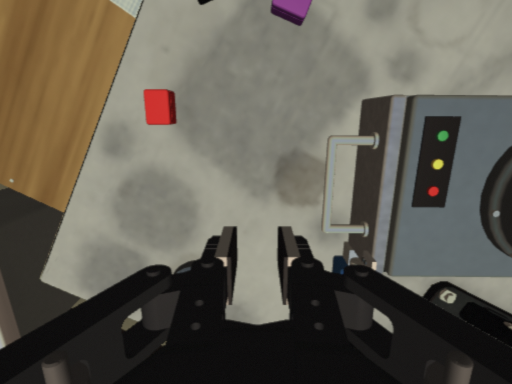

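The wrist view shows the bar handle running from (331,140) to (326,231), close to the predicted positions. The red box is at (160,107), and purple and black are at the top edge.

```bash
python3 - <<'E'
from h import *
c=cap('wrist')
g=c['img'];hs=cv2.cvtColor(g,cv2.COLOR_RGB2GRAY).astype(float)
pts=[]
for v in range(150,222,4):
    row=hs[v,315:350];w=np.clip(row-150,0,None)
    pts.append(0)
    print(v,row.astype(int).tolist()[5:28]) if v in(150,186,218) else 0
P=[onz(c,*p,64) for p in((331.5,142),(326.5,228))];print(np.round(P,1))
d=P[0]-P[1];print('yaw',np.degrees(np.arctan2(-d[0],d[1])))
Q=[onz(c,*p,88) for p in((407,97),(385,274))];print(np.round(Q,1));d=Q[0]-Q[1];print('yaw',np.degrees(np.arctan2(-d[0],d[1])))
Q=[onz(c,*p,92) for p in((412,96),(505,97),(392,275),(505,277))];print(np.round(Q,1))
E
```

```text
150 [146, 148, 149, 151, 151, 149, 128, 107, 120, 143, 152, 152, 151, 151, 151, 150, 144, 148, 154, 155, 157, 156, 157]
186 [125, 123, 122, 118, 100, 108, 135, 149, 152, 152, 151, 152, 151, 149, 152, 156, 157, 158, 157, 158, 158, 158, 159]
218 [139, 126, 106, 118, 142, 152, 152, 151, 152, 151, 147, 141, 137, 137, 138, 139, 139, 140, 141, 142, 142, 142, 143]
[[596.3 241.2  64. ]
 [593.4 153.4  64. ]]
yaw -1.8535827447506912
[[652.4 278.4  88. ]
 [646.4 112.3  88. ]]
yaw -2.068305601322454
[[654.5 278.9  92. ]
 [731.1 275.   92. ]
 [651.5 113.4  92. ]
 [761.6 106.8  92. ]]
```

```bash
python3 - <<'E'
from h import *
print(delta([595,197,120]),delta([595,197,47]))
E
```

```text
[-0.45  7.25  8.12] [-0.45  7.25 15.42]
```

Emit:
{"fn": "step_arm", "kwargs": {"increments": [[[-0.4, 4, 4], [0, 0, 0], 25], [[-0.4, 7.2, 8], [0, 0, 0], 25], [[-0.4, 7.2, 8], [0, 0, 0], 25], [[-0.4, 7.2, 8], [0, 0, 0], 25]]}}

```text
time_s: 2.15
eef_pos: [594.9, 197.4, 122.3]
ee_rot: [0.0, 0.721, 0.693, 0.001]
force: [-0.2, -0.9, 1.1]
grip_width: 0.249
grip_force: 0.0
```

```bash
python3 - <<'E'
from h import *
print(ctrl.sense()['eef_pos'],delta([595,197,47]))
c=cap('wrist','w2.png')
E
```

```text
[594.85260174 197.44269016 122.31576058] [-0.05  0.01  7.53]
```

View pics/w2.png

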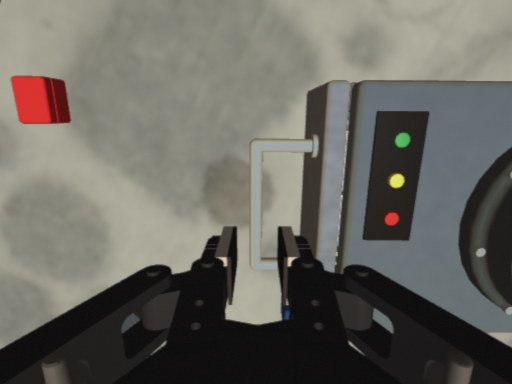

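The bar at column 256 is centred between the fingers. I'll descend and pinch.

Emit:
{"fn": "step_arm", "kwargs": {"increments": [[[0, 0, 3], [0, 0, 0], 25], [[0, 0, 6], [0, 0, 0], 25], [[0, 0, 7.5], [0, 0, 0], 25], [[0, 0, 7.5], [0, 0, 0], 25], [[0, 0, 7.5], [0, 0, 0], 0], [[0, 0, 7.5], [0, 0, 0], 0], [[0, 0, 7.5], [0, 0, 0], 0], [[0, 0, 7.5], [0, 0, 0], 0]], "squeeze": 40}}

```text
time_s: 3.2
eef_pos: [595.5, 196.8, 47.5]
ee_rot: [0.0, 0.722, 0.692, 0.001]
force: [-4.2, 0.3, 6.3]
grip_width: 0.087
grip_force: 39.4
```

Emit:
{"fn": "step_arm", "kwargs": {"increments": [[[0, -1.5, 0], [0, 0, 0], 0], [[0, -3.5, 0], [0, 0, 0], 0], [[0, -5.5, 0], [0, 0, 0], 0], [[0, -7.5, 0], [0, 0, 0], 0], [[0, -9.5, 0], [0, 0, 0], 0], [[0, -11.5, 0], [0, 0, 0], 0], [[0, -13, 0], [0, 0, 0], 0], [[0, -13.5, 0], [0, 0, 0], 0]]}}

```text
time_s: 4.2
eef_pos: [461.8, 203.3, 47.5]
ee_rot: [0.001, 0.722, 0.692, 0.003]
force: [4.5, 7.4, 0.2]
grip_width: 0.085
grip_force: 39.5
```

Emit:
{"fn": "step_arm", "kwargs": {"increments": [[[0, -0.3, 0], [0, 0, 0], 0], [[0, -0.6, 0], [0, 0, 0], 0], [[0, -0.7, 0], [0, 0, 0], 0], [[0, -0.7, 0], [0, 0, 0], 0]]}}

```text
time_s: 4.7
eef_pos: [457.8, 203.5, 47.6]
ee_rot: [0.003, 0.722, 0.692, 0.005]
force: [16.4, 7.8, -8.7]
grip_width: 0.088
grip_force: 39.0
```

Emit:
{"fn": "step_arm", "kwargs": {"increments": [[[0, -0.3, 0], [0, 0, 0], 0], [[0, -0.3, 0], [0, 0, 0], 0], [[0, -0.3, 0], [0, 0, 0], 0]]}}

```text
time_s: 5.08
eef_pos: [457.8, 203.5, 47.7]
ee_rot: [0.005, 0.722, 0.692, 0.008]
force: [31.3, 7.3, -22.0]
grip_width: 0.088
grip_force: 38.7
```

The drawer is at its stop: force is rising and the position no longer changes. I'll relax, release and rise.

Emit:
{"fn": "step_arm", "kwargs": {"increments": [[[0, 0.7, 0], [0, 0, 0], 0], [[0, 0.7, 0], [0, 0, 0], 25], [[0, 0.7, 0], [0, 0, 0], 25], [[0, 0.7, 0], [0, 0, 0], 25], [[0, 0.7, -5], [0, 0, 0], 25], [[0, 0.7, -11], [0, 0, 0], 25], [[0, 3.7, -16], [0, 0, 0], 0], [[0, 6, -19], [0, 0, 0], 0]]}}

```text
time_s: 6.08
eef_pos: [511.4, 200.1, 238.9]
ee_rot: [0.001, 0.722, 0.692, 0.001]
force: [-0.8, -0.9, -0.4]
grip_width: -0.003
grip_force: 0.0
```

Emit:
{"fn": "step_arm", "kwargs": {"increments": [[[0, 0, 0], [0, 0, 0], 0], [[0, 0, 0], [0, 0, 0], 0]]}}

```text
time_s: 6.32
eef_pos: [509.4, 200.0, 234.7]
ee_rot: [-0.001, 0.722, 0.692, -0.001]
force: [-0.5, -0.4, 0.2]
grip_width: 0.002
grip_force: 0.0
```

```bash
python3 - <<'E'
from h import *
a=cap('scene','s2.png');b=cap('top','t2.png');cap('wrist','w3.png');s=ctrl.sense();print(s['eef_pos'],rot(s).as_matrix().round(3).tolist(),s['force'],s['joints'].round(2))
A=cv2.resize(cv2.imread('pics/s2.png')[150:290,190:350],(400,350),interpolation=cv2.INTER_CUBIC)
B=cv2.resize(cv2.imread('pics/t2.png')[140:280,220:380],(400,350),interpolation=cv2.INTER_CUBIC)
W=cv2.resize(cv2.imread('pics/w3.png')[50:284],(328,150));
o=np.vstack([np.hstack([A,B]),np.zeros((240,800,3),np.uint8)]);o[350:590,:525]=cv2.resize(cv2.imread('pics/w3.png')[40:274],(525,240))
cv2.imwrite('pics/c2.png',o)
E
```

```text
[509.48836035 200.12001041 234.94086837] [[0.042, 0.999, -0.002], [0.999, -0.042, -0.0], [-0.0, -0.002, -1.0]] [ 0.74724881 -0.27051206 -0.05554489] [ 0.16  0.36  1.42 -0.    1.36  0.2 ]
```

View pics/c2.png

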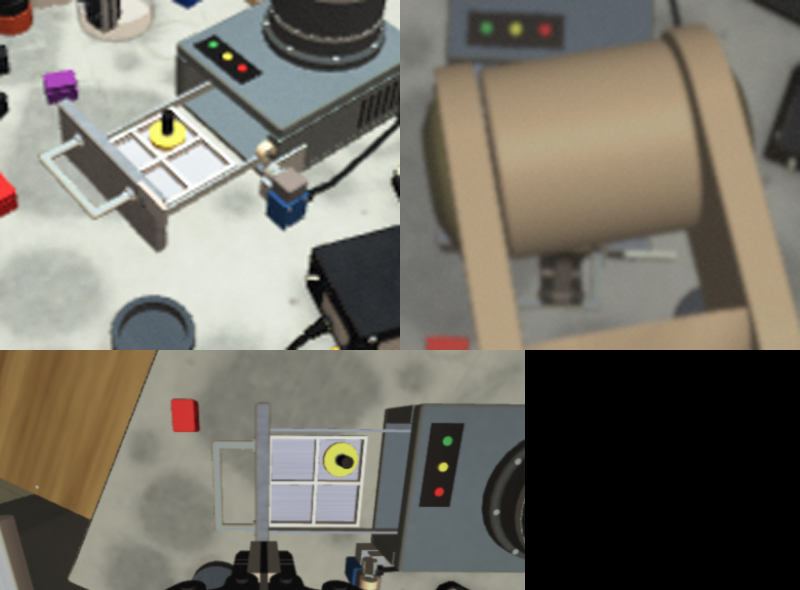

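The source sits in the back-left pocket: knob at wrist (336,148), yellow disc around it. The roller is at about wrist (362,250) and scene (296,210), with the lever free. I'll measure those two.

```bash
python3 - <<'E'
from h import *
a=cap('scene');w=cap('wrist')
def blob(c,lo,hi,box):
    x0,y0,x1,y1=box;hsv=cv2.cvtColor(c['img'],cv2.COLOR_RGB2HSV)[y0:y1,x0:x1]
    m=cv2.inRange(hsv,lo,hi);n,l,st,ce=cv2.connectedComponentsWithStats(m)
    return [(st[i].tolist(),(ce[i]+[x0,y0]).round(1).tolist()) for i in range(1,n) if st[i,4]>8]
print('cream s',blob(a,(10,40,140),(30,140,255),(285,195,320,230)))
print('cream w',blob(w,(10,40,120),(30,140,255),(335,225,390,290)))
print('yel s',blob(a,(22,150,120),(35,255,255),(230,170,300,230)))
print('yel w',blob(w,(22,150,120),(35,255,255),(300,120,370,180)))
print(onz(a,296.4,210,90),onz(w,361.8,252,90))
A=np.hstack([cv2.resize(cv2.imread('pics/s2.png')[185:245,260:340],(400,300),interpolation=cv2.INTER_CUBIC),cv2.resize(cv2.imread('pics/w3.png')[225:285,310:390],(400,300),interpolation=cv2.INTER_CUBIC)])
cv2.imwrite('pics/c3.png',A)
E
```

```text
cream s [([7, 11, 8, 8, 25], [295.6, 209.8])]
cream w [([17, 38, 19, 16, 172], [361.7, 270.1])]
yel s [([21, 35, 13, 4, 14], [257.4, 207.1])]
yel w [([45, 24, 2, 6, 9], [345.6, 146.7])]
[618.22058662  98.14586781  90.        ] [620.81157549 116.26125577  90.        ]
```

View pics/c3.png

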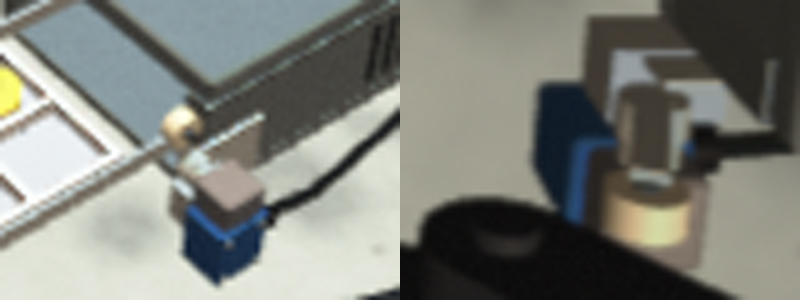

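The roller is at scene (296.4,210.3) and wrist (360.5,268). It stands in front of the fixed bracket, with the lever leaning toward the robot.

```bash
python3 - <<'E'
from h import *
a=cap('scene');w=cap('wrist')
print(tri(a,(296.3,210.3),w,(360.5,268)))
for p in([570,98,150],[572,98,82]):print(delta(p))
E
```

```text
(array([619.21030731,  97.57177046,  90.15877698]), np.float64(3.3327517425499327))
[-9.95  6.42  8.56]
[-9.94  6.63 15.36]
```

Emit:
{"fn": "step_arm", "kwargs": {"increments": [[[-5, 3.2, 0], [0, 0, 0], 0], [[-10, 6.4, 3], [0, 0, 0], 0], [[-10, 6.4, 9], [0, 0, 0], 0], [[-10, 6.4, 13], [0, 0, 0], 0], [[-10, 6.4, 15.2], [0, 0, 0], 0], [[-10, 6.4, 15.2], [0, 0, 0], 0], [[-10, 6.4, 15.2], [0, 0, 0], 0]]}}

```text
time_s: 7.55
eef_pos: [570.6, 97.6, 85.1]
ee_rot: [0.001, 0.722, 0.692, 0.001]
force: [-0.6, -1.0, 0.8]
grip_width: 0.0
grip_force: 0.0
```

Emit:
{"fn": "step_arm", "kwargs": {"increments": [[[0, 1, 0.3], [0, 0, 0], 0], [[0, 2, 0.3], [0, 0, 0], 0], [[0, 2.5, 0.3], [0, 0, 0], 0], [[0, 3, 0.3], [0, 0, 0], 0], [[0, 3, 0.3], [0, 0, 0], 0]]}}

```text
time_s: 8.18
eef_pos: [600.2, 96.2, 80.9]
ee_rot: [-0.0, 0.722, 0.692, -0.0]
force: [-0.7, 0.2, -0.1]
grip_width: 0.002
grip_force: 0.5
```

```bash
python3 - <<'E'
from h import *
s=ctrl.sense();print(s['eef_pos'],s['force'],s['wrist_torque']);cap('scene','s3.png')
A=cv2.resize(cv2.imread('pics/s3.png')[150:240,250:370],(800,600),interpolation=cv2.INTER_CUBIC);cv2.imwrite('pics/c4.png',A)
E
```

```text
[600.19208719  96.2411905   80.86933033] [-0.68200687  0.24652785 -0.05698625] [-0.06453628  0.13548041  0.00166991]
```

View pics/c4.png

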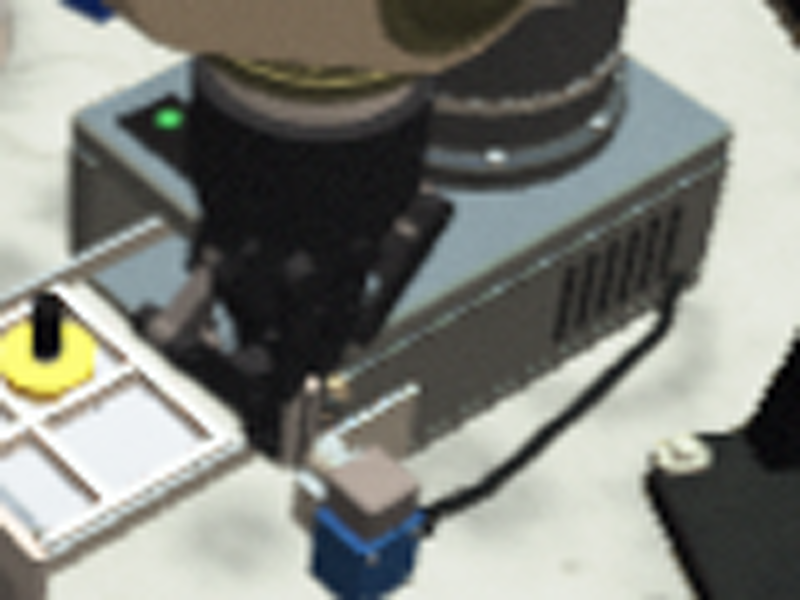

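The fingers already push the roller, which has moved to scene (301,208). I'll go a bit further, hold and check.

Emit:
{"fn": "step_arm", "kwargs": {"increments": [[[0, 0.6, 0], [0, 0, 0], 0], [[0, 1.2, 0], [0, 0, 0], 0], [[0, 1.2, 0], [0, 0, 0], 0], [[0, 1.2, 0], [0, 0, 0], 0]]}}

```text
time_s: 8.72
eef_pos: [612.0, 95.7, 80.9]
ee_rot: [-0.0, 0.722, 0.692, -0.0]
force: [-2.0, 0.7, 0.9]
grip_width: 0.004
grip_force: 0.7
```

```bash
python3 - <<'E'
from h import *
s=ctrl.sense();print(s['eef_pos'],s['force'],s['wrist_torque']);a=cap('scene','s4.png')
hsv=cv2.cvtColor(a['img'],cv2.COLOR_RGB2HSV)[195:225,285:325]
m=cv2.inRange(hsv,(10,40,130),(30,150,255));n,l,st,ce=cv2.connectedComponentsWithStats(m)
print([(st[i].tolist(),(ce[i]+[285,195]).round(1).tolist()) for i in range(1,n) if st[i,4]>3])
for u,v in((301,207.75),(303,206)):
  o,d=ray(a,u,v);print(o+d*(97-o[1])/d[1])
for x in (619,635,640,645,650,655):print(x,np.round(proj(a,[x,97,91]),1))
A=np.hstack([cv2.resize(cv2.imread(f'pics/s{k}.png')[190:230,280:330],(400,320),interpolation=cv2.INTER_CUBIC) for k in (3,4)])
cv2.imwrite('pics/c5.png',A)
E
```

```text
[611.97445523  95.71167159  80.85178864] [-2.01497733  0.69397472  0.92136054] [0.05358748 0.18429077 0.02162748]
[([18, 9, 3, 3, 5], [304.0, 204.8])]
[632.49496371  97.          89.21055605]
[639.02982311  97.          90.93651305]
619 [297.  209.8]
635 [301.8 206.7]
640 [303.3 205.8]
645 [304.8 204.9]
650 [306.2 203.9]
655 [307.7 203. ]
```

View pics/c5.png

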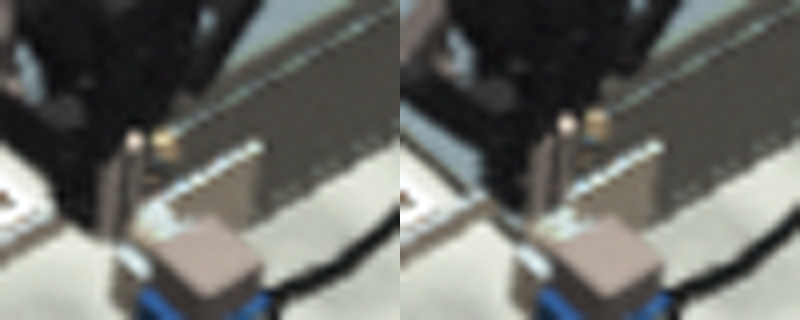

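The roller is now at scene (304.6,205.6), about 26 mm from free, with a push of about 2 N. I'll add 3 mm of margin, hold, then let it spring back.

Emit:
{"fn": "step_arm", "kwargs": {"increments": [[[0, 0.3, 0], [0, 0, 0], 0], [[0, 0.3, 0], [0, 0, 0], 0], [[0, 0.3, 0], [0, 0, 0], 0], [[0, 0.3, 0], [0, 0, 0], 0], [[0, 0.3, 0], [0, 0, 0], 0], [[0, 0.3, 0], [0, 0, 0], 0], [[0, 0.3, 0], [0, 0, 0], 0], [[0, 0.3, 0], [0, 0, 0], 0]]}}

```text
time_s: 9.78
eef_pos: [615.0, 95.6, 80.9]
ee_rot: [0.0, 0.722, 0.692, -0.0]
force: [-1.8, 0.1, 0.3]
grip_width: 0.001
grip_force: 0.8
```

Emit:
{"fn": "step_arm", "kwargs": {"increments": [[[0, -1.2, 0], [0, 0, 0], 0], [[0, -2.5, 0], [0, 0, 0], 0], [[0, -4, 0], [0, 0, 0], 0], [[0, -5, 0], [0, 0, 0], 0], [[0, -5, -5], [0, 0, 0], 0], [[0, -5, -11], [0, 0, 0], 0], [[0, -5, -13], [0, 0, 0], 50], [[0, -5, -13], [0, 0, 0], 50]]}}

```text
time_s: 10.78
eef_pos: [565.7, 97.7, 212.2]
ee_rot: [0.001, 0.722, 0.692, 0.001]
force: [-0.3, 0.3, -0.7]
grip_width: 0.42
grip_force: 0.0
```

```bash
python3 - <<'E'
from h import *
a=cap('scene','s5.png');w=cap('wrist','w5.png')
print(ctrl.sense()['eef_pos'])
hsv=cv2.cvtColor(a['img'],cv2.COLOR_RGB2HSV)
m=cv2.inRange(hsv[195:225,285:320],(10,40,140),(30,140,255));n,l,st,ce=cv2.connectedComponentsWithStats(m)
print('roller',[(st[i,4],(ce[i]+[285,195]).round(1)) for i in range(1,n) if st[i,4]>8])
for c in(a,w):
    m=cv2.inRange(cv2.cvtColor(c['img'],cv2.COLOR_RGB2HSV),(20,110,120),(35,255,255));n,l,st,ce=cv2.connectedComponentsWithStats(m)
    print('yellow',[(st[i].tolist(),ce[i].round(1)) for i in range(1,n) if st[i,4]>60])
A=np.hstack([cv2.resize(cv2.imread('pics/s5.png')[180:240,225:305],(400,300),interpolation=cv2.INTER_CUBIC),cv2.resize(cv2.imread('pics/w5.png')[:,:],(400,300),interpolation=cv2.INTER_AREA)])
cv2.imwrite('pics/c6.png',A)
E
```

```text
[564.70389712  97.65985321 209.64299427]
roller [(np.int32(25), array([295.8, 209.9]))]
yellow [([390, 65, 14, 10, 67], array([396.3,  69.8])), ([250, 198, 14, 12, 109], array([256.6, 204. ])), ([146, 239, 18, 61, 405], array([153.6, 267.3])), ([86, 244, 10, 50, 148], array([ 90.6, 267.2])), ([312, 289, 28, 95, 326], array([326.6, 325.9])), ([149, 307, 16, 38, 256], array([156.4, 327.9]))]
yellow [([388, 27, 11, 12, 111], array([393.1,  32.4])), ([266, 30, 38, 42, 987], array([284.4,  51.2])), ([217, 288, 34, 29, 320], array([230.5, 297.8]))]
```

View pics/c6.png

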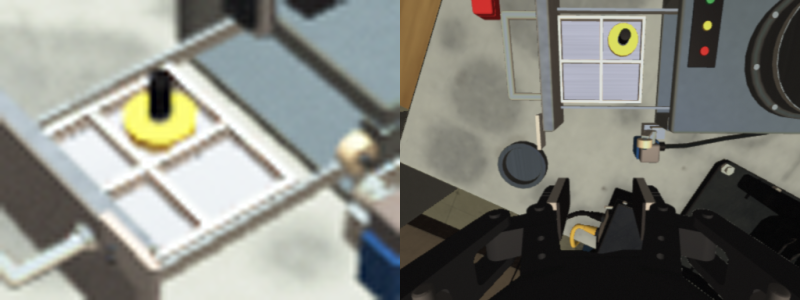

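The roller is back at (295.8,209.9), so the lever is free. The source disc is at wrist (285,51) and scene (257,204), with its knob top near scene (257,195). I'll measure the source and the pocket grid.

```bash
python3 - <<'E'
from h import *
a=cap('scene');w=cap('wrist')
print('disc',tri(a,(257,204),w,(285,51)))
g=cv2.cvtColor(w['img'],cv2.COLOR_RGB2GRAY);m=(g[28:74,264:306]<60).astype(np.uint8);n,l,st,ce=cv2.connectedComponentsWithStats(m)
for i in range(1,n):
  if st[i,4]>20: print('knob w',st[i],ce[i]+[264,28])
# pocket outline corners from view (crop px*1.28)
P=[((u-400)*1.28,v*1.28) for u,v in((559,15),(646,17),(561,102),(644,102),(602,59))]
for z in(30,45):print(z,[onz(w,*p,z).round(0)[:2].tolist() for p in P])
# divider cross in scene: crop (122,188)? 
print('cross',tri(a,(225+122/5,180+188/5),w,P[4]))
E
```

```text
disc (array([599.69617698, 223.94067366,  26.06694805]), np.float64(1.4000384002799102))
knob w [ 17   9  15  20 220] [287.85        46.13636364]
30 [[519.0, 256.0], [629.0, 249.0], [512.0, 148.0], [627.0, 143.0], [571.0, 202.0]]
45 [[521.0, 252.0], [626.0, 245.0], [514.0, 149.0], [624.0, 144.0], [571.0, 200.0]]
cross (array([567.50350393, 207.72569564,   7.71480828]), np.float64(10.145227937459754))
```

```bash
python3 - <<'E'
from h import *
print(delta([600,224,130]))
E
```

```text
[12.77  3.03  7.93]
```

Emit:
{"fn": "step_arm", "kwargs": {"increments": [[[6, 1.5, 0], [0, 0, 0], 36], [[12, 2.8, 0], [0, 0, 0], 36], [[12.8, 3, 2], [0, 0, 0], 36], [[12.8, 3, 6], [0, 0, 0], 36], [[12.8, 3, 7.5], [0, 0, 0], 36], [[12.8, 3, 7.5], [0, 0, 0], 36], [[12.8, 3, 7.5], [0, 0, 0], 36]]}}

```text
time_s: 11.85
eef_pos: [601.1, 224.0, 137.4]
ee_rot: [0.001, 0.722, 0.692, 0.001]
force: [0.6, 0.4, 0.6]
grip_width: 0.357
grip_force: 0.0
```

```bash
python3 - <<'E'
from h import *
a=cap('scene');w=cap('wrist','w6.png');s=ctrl.sense();print(s['eef_pos'])
for z in(50,58):print(proj(w,[600,224,z]))
m=cv2.inRange(cv2.cvtColor(w['img'],cv2.COLOR_RGB2HSV),(20,110,100),(35,255,255));n,l,st,ce=cv2.connectedComponentsWithStats(m)
print('yellow',[(st[i].tolist(),ce[i].round(1)) for i in range(1,n) if st[i,4]>60])
E
```

```text
[600.99076289 224.2358231  137.381605  ]
(np.float64(254.28484645865217), np.float64(196.88920320676806))
(np.float64(254.217302748672), np.float64(199.65499321964427))
yellow [([233, 168, 44, 44, 1137], array([254.2, 187.9])), ([366, 208, 15, 13, 146], array([372.9, 214.2]))]
```

View pics/w6.png

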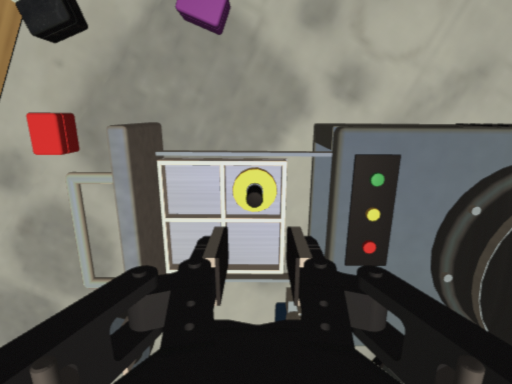

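The view shows the disc at (255,190) with knob top (255,199), which matches the predicted (254,200) for z=58. The tray frame runs from (160,162) to (287,272), with the cross at (224,218).

```bash
python3 - <<'E'
from h import *
a=cap('scene');w=cap('wrist')
print('disc',tri(a,(257,204),w,(255,190)),'knobtop',tri(a,(257,194.6),w,(255,198)))
for z in(20,32):print(z,[onz(w,*p,z).round(1)[:2].tolist() for p in((160,162),(285,161),(287,272),(164,273),(224,218))])
print(delta([600,224,36]))
E
```

```text
disc (array([600.26468513, 223.67206235,  25.80854795]), np.float64(0.1791818348450107)) knobtop (array([601.0223294 , 225.32154101,  58.54782849]), np.float64(1.394399419896116))
20 [[515.7, 251.9], [628.3, 248.0], [628.4, 136.0], [505.2, 140.3], [569.5, 196.0]]
32 [[519.8, 253.7], [627.2, 250.0], [627.2, 143.1], [509.8, 147.2], [571.1, 200.4]]
[-0.04 -0.09 10.09]
```

Emit:
{"fn": "step_arm", "kwargs": {"increments": [[[0, 0, 3], [0, 0, 0], 36], [[0, 0, 6], [0, 0, 0], 36], [[0, 0, 8.5], [0, 0, 0], 36], [[0, 0, 10], [0, 0, 0], 36], [[0, 0, 10], [0, 0, 0], 36], [[0, 0, 10], [0, 0, 0], 0], [[0, 0, 10], [0, 0, 0], 0], [[0, 0, 10], [0, 0, 0], 0]], "squeeze": 30}}

```text
time_s: 13.05
eef_pos: [601.1, 224.5, 37.2]
ee_rot: [0.001, 0.722, 0.692, 0.001]
force: [0.4, 0.4, 5.5]
grip_width: 0.154
grip_force: 29.9
```

Emit:
{"fn": "step_arm", "kwargs": {"increments": [[[0, 0, 0], [0, 0, 0], 0], [[0, 0, -0.5], [0, 0, 0], 0], [[0, 0, -3], [0, 0, 0], 0], [[0, 0, -7], [0, 0, 0], 0], [[0, 0, -11], [0, 0, 0], 0], [[0, 0, -12], [0, 0, 0], 0], [[0, 0, -12], [0, 0, 0], 0]]}}

```text
time_s: 13.92
eef_pos: [600.2, 224.3, 155.4]
ee_rot: [-0.0, 0.722, 0.692, -0.0]
force: [-0.0, 0.7, -0.6]
grip_width: 0.15
grip_force: 29.3
```

```bash
python3 - <<'E'
from h import *
s=ctrl.sense();print(s['eef_pos'],s['force'],delta([438,50.5,120]))
t=cap('top');w=cap('wrist','w7.png')
for z in(4,18):print(np.round(proj(t,[438,50.5,z]),1))
E
```

```text
[600.17594938 224.27993265 155.38730108] [-0.03765841  0.68601564 -0.60415742] [-18.04 -15.47   3.55]
[346.5 271. ]
[347.8 270.9]
```

Emit:
{"fn": "step_arm", "kwargs": {"increments": [[[-4, -3.4, 0], [0, 0, 0], 0], [[-8, -6.8, 0], [0, 0, 0], 0], [[-12, -10.3, 0], [0, 0, 0], 0], [[-16, -13.7, 0], [0, 0, 0], 0], [[-18, -15.5, 0], [0, 0, 0], 0], [[-18, -15.5, 2], [0, 0, 0], 0], [[-18, -15.5, 3.5], [0, 0, 0], 0], [[-18, -15.5, 3.5], [0, 0, 0], 0]]}}

```text
time_s: 15.02
eef_pos: [436.9, 51.1, 119.4]
ee_rot: [-0.002, 0.722, 0.692, -0.001]
force: [-0.4, -0.1, 0.1]
grip_width: 0.146
grip_force: 29.5
```

```bash
python3 - <<'E'
from h import *
s=ctrl.sense();print(s['eef_pos'],s['force'],s['grip_width'],delta([438,50.5,21.5]))
w=cap('wrist','w7.png')
print(np.round(proj(w,[438,50.5,18]),1))
E
```

```text
[436.91353937  51.07839532 119.42937298] [-0.36857831 -0.08708711  0.14023889] 0.14615819651306491 [-0.06  0.15  9.79]
[257.7 192.8]
```

View pics/w7.png

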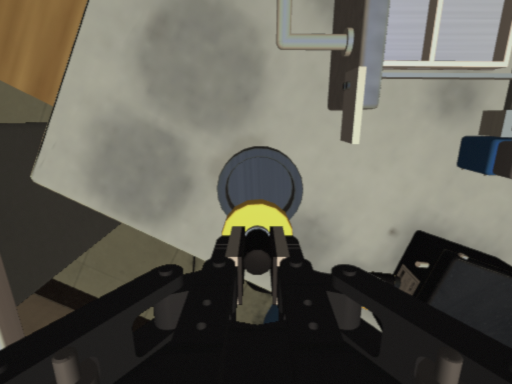

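The dish rim is centred at about (260,190) with radius 42 px, within 3 px of prediction. Placing the source.

Emit:
{"fn": "step_arm", "kwargs": {"increments": [[[0, 0.2, 3], [0, 0, 0], 15], [[0, 0.2, 6], [0, 0, 0], 15], [[0, 0.2, 8], [0, 0, 0], 15], [[0, 0.2, 9], [0, 0, 0], 15], [[0, 0.2, 9.6], [0, 0, 0], 15], [[0, 0.2, 9.7], [0, 0, 0], 15], [[0, 0.2, 9.7], [0, 0, 0], 15]]}}

```text
time_s: 15.95
eef_pos: [440.3, 50.9, 24.4]
ee_rot: [0.0, 0.722, 0.692, 0.0]
force: [1.4, 0.2, -0.5]
grip_width: 0.155
grip_force: 24.8
```

Emit:
{"fn": "step_arm", "kwargs": {"increments": [[[0, 0, 0.2], [0, 0, 0], 0], [[0, 0, 0.3], [0, 0, 0], 0], [[0, 0, 0.3], [0, 0, 0], 0]]}}

```text
time_s: 16.32
eef_pos: [440.0, 50.9, 20.9]
ee_rot: [-0.0, 0.722, 0.692, -0.0]
force: [0.4, -0.3, -1.1]
grip_width: 0.154
grip_force: 29.2
```

Emit:
{"fn": "step_arm", "kwargs": {"increments": [[[0, 0, 0.1], [0, 0, 0], 0], [[0, 0, 0.1], [0, 0, 0], 0], [[0, 0, 0.1], [0, 0, 0], 25], [[0, 0, 0.1], [0, 0, 0], 36], [[0, 0, 0.1], [0, 0, 0], 36], [[0, 0, -4], [0, 0, 0], 36], [[0, 0, -9], [0, 0, 0], 36], [[0, 0, -14], [0, 0, 0], 36]]}}

```text
time_s: 17.32
eef_pos: [439.7, 50.9, 162.6]
ee_rot: [-0.0, 0.722, 0.692, -0.0]
force: [-0.4, 0.4, -0.0]
grip_width: 0.36
grip_force: 0.0
```

Emit:
{"fn": "step_arm", "kwargs": {"increments": [[[0, 0, -6], [0, 0, 0], 70], [[3, 0, -8], [0, 0, 0], 70], [[6, 0, -8], [0, 0, 0], 70], [[12, 0, -8], [0, 0, 0], 70], [[18, 0, -8], [0, 0, 0], 70], [[24, 0, -8], [0, 0, 0], 70], [[27, 1, -8], [0, 0, 0], 70], [[27, 1, -8], [0, 0, 0], 70]]}}

```text
time_s: 18.32
eef_pos: [461.1, 321.7, 240.2]
ee_rot: [-0.0, 0.721, 0.693, -0.0]
force: [0.3, -0.4, -0.1]
grip_width: 0.7
grip_force: 0.0
```

```bash
cat >> h.py <<'E'
def blacks(c,zt,box=None):
    g=c['img'].max(2);m=(g<62).astype(np.uint8);m=cv2.morphologyEx(m,cv2.MORPH_OPEN,np.ones((3,3)))
    n,l,st,ce=cv2.connectedComponentsWithStats(m);out=[]
    for i in range(1,n):
        if st[i,4]>80:
            p=onz(c,*ce[i],zt)
            if 300<p[0]<640 and 260<p[1]<560: out.append((st[i].tolist(),ce[i].round(1).tolist(),p.round(1).tolist()))
    return out
E
python3 - <<'E'
from h import *
s=ctrl.sense();print(s['eef_pos'])
a=cap('scene','s8.png');t=cap('top','t8.png');w=cap('wrist','w8.png')
for n,c in(('s',a),('t',t),('w',w)):
    for b in blacks(c,14):print(n,b)
W=cv2.resize(cv2.imread('pics/w8.png'),(480,360));A=cv2.resize(cv2.imread('pics/s8.png')[235:315,215:295],(320,320),interpolation=cv2.INTER_CUBIC)
o=np.zeros((360,800,3),np.uint8);o[:,:480]=W;o[:320,480:]=A;cv2.imwrite('pics/c7.png',o)
E
```

```text
[461.09744868 321.7386431  240.22043518]
s ([181, 169, 12, 11, 121], [186.6, 173.9], [528.3, 464.9, 14.0])
s ([171, 197, 14, 15, 154], [177.2, 204.0], [441.1, 372.5, 14.0])
w ([292, 19, 39, 39, 944], [311.1, 38.1], [530.5, 467.0, 14.0])
w ([223, 110, 32, 28, 603], [238.8, 123.9], [441.6, 374.4, 14.0])
w ([291, 191, 17, 37, 350], [296.7, 206.7], [512.6, 263.7, 14.0])
```

View pics/c7.png

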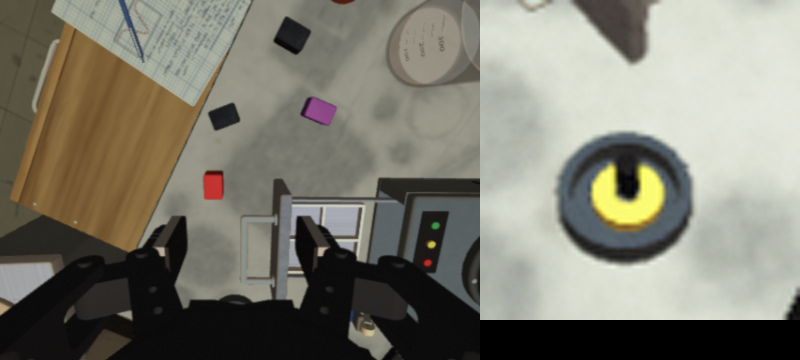

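The source stands in its dish, knob up. Two black boxes are in the view, at wrist (311,38) and (239,124). The second was knocked from (483,398) to (441,373). Purple at (341,117) and red at (227,197) stay alone. Now the orientations.

```bash
cat >> h.py <<'E'
def box(c,u,v,zt=27):
    "rect of dark blob nearest (u,v) on plane zt: centre, sides, angle of its short side (deg, world)"
    g=c['img'].max(2);m=(g<70).astype(np.uint8);m=cv2.morphologyEx(m,cv2.MORPH_OPEN,np.ones((3,3)))
    n,l,st,ce=cv2.connectedComponentsWithStats(m);i=1+np.argmin(np.linalg.norm(ce[1:]-[u,v],axis=1))
    k=cv2.findContours((l==i).astype(np.uint8),cv2.RETR_EXTERNAL,cv2.CHAIN_APPROX_NONE)[0][0][:,0]
    P=np.array([onz(c,*p,zt)[:2] for p in k],np.float32);r=cv2.minAreaRect(P);b=cv2.boxPoints(r)
    e=[b[1]-b[0],b[2]-b[1]];s=e[int(np.argmin([np.linalg.norm(x) for x in e]))]
    a=(np.degrees(np.arctan2(s[1],s[0]))+90)%180-90
    return ce[i].round(1).tolist(),np.round(r[0],1).tolist(),np.round(r[1],1).tolist(),round(a,1)
E
python3 - <<'E'
from h import *
w=cap('wrist');print(box(w,239,124));print(box(w,311,38))
s=ctrl.sense();print(s['joints'].round(2));a=cap('scene');print('2v',tri(a,(177.2,204.0),w,(238.8,123.9)),tri(a,(186.6,173.9),w,(311.1,38.1)))
E
```

```text
([238.5, 123.7], [442.2, 374.5], [35.1, 24.6], np.float32(-71.7))
([310.9, 37.7], [528.3, 463.7], [31.3, 34.8], np.float32(60.4))
[ 0.4   0.39  1.37 -0.    1.39  0.44]
2v (array([441.74040392, 374.04553055,  12.40664841]), np.float64(0.10117912821309406)) (array([530.45861745, 467.41591064,  11.57514024]), np.float64(1.4754999626958836))
```

```bash
python3 - <<'E'
from h import *
print(delta([442,374.5,110]))
E
```

```text
[ 5.42 -2.17 13.12]
```

Emit:
{"fn": "step_arm", "kwargs": {"increments": [[[2, -1, 2], [0, 0, 10], 60], [[4, -2, 4], [0, 0, 20], 60], [[5.4, -2.2, 7], [0, 0, 30], 60], [[5.4, -2.2, 10], [0, 0, 40], 60], [[5.4, -2.2, 13], [0, 0, 50], 60], [[5.4, -2.2, 13], [0, 0, 60], 60], [[5.4, -2.2, 13], [0, 0, 69.4], 60], [[5.4, -2.2, 13], [0, 0, 69.4], 60]]}}

```text
time_s: 19.58
eef_pos: [441.8, 374.5, 111.2]
ee_rot: [-0.0, 0.987, 0.158, 0.0]
force: [0.1, 0.1, -0.7]
grip_width: 0.6
grip_force: 0.0
```

```bash
python3 - <<'E'
from h import *
s=ctrl.sense();M=rot(s).as_matrix();print(s['eef_pos'],M.round(3).tolist(),'yaw',np.degrees(np.arctan2(M[1,1],M[0,1])))
w=cap('wrist');p=proj(w,[442,374.5,20]);print(p);b=box(w,*p);print(b)
a=cap('scene');print([x for x in blacks(a,14)])
print(delta([442,374.5,14]))
E
```

```text
[441.80348001 374.53689497 111.24106135] [[0.95, 0.313, 0.0], [0.313, -0.95, 0.0], [0.0, -0.0, -1.0]] yaw -71.76936569342504
(np.float64(256.25494326730245), np.float64(196.4563860674617))
([256.3, 194.9], [444.7, 375.2], [38.8, 25.1], np.float32(-71.8))
[([171, 197, 14, 15, 154], [177.2, 204.0], [441.1, 372.5, 14.0])]
[0.02 0.03 9.72]
```

Emit:
{"fn": "step_arm", "kwargs": {"increments": [[[0, 0, 3], [0, 0, 0], 60], [[0, 0, 6], [0, 0, 0], 60], [[0, 0, 8.5], [0, 0, 0], 60], [[0, 0, 9.7], [0, 0, 0], 60], [[0, 0, 9.7], [0, 0, 0], 60], [[0, 0, 9.7], [0, 0, 0], 20], [[0, 0, 9.7], [0, 0, 0], 0], [[0, 0, 9.7], [0, 0, 0], 0]], "squeeze": 40}}

```text
time_s: 20.68
eef_pos: [442.3, 375.5, 15.2]
ee_rot: [-0.0, 0.987, 0.158, 0.001]
force: [-0.3, -1.0, 6.4]
grip_width: 0.291
grip_force: 40.3
```

Emit:
{"fn": "step_arm", "kwargs": {"increments": [[[0, 0, 0], [0, 0, 0], 0], [[0, 0, 0], [0, 0, 0], 0], [[0, 0, -2], [0, 0, 0], 0], [[0, 0, -6], [0, 0, 0], 0], [[0, 0, -11], [0, 0, 0], 0], [[0, 0, -13], [0, 0, 0], 0], [[0, 0, -13], [0, 0, 0], 0]]}}

```text
time_s: 21.55
eef_pos: [442.1, 375.4, 145.3]
ee_rot: [-0.001, 0.987, 0.158, 0.001]
force: [-0.2, -1.1, -0.1]
grip_width: 0.294
grip_force: 39.6
```

```bash
python3 - <<'E'
from h import *
s=ctrl.sense();print(s['eef_pos'],s['force'],s['grip_width']*85,delta([597,222,150]),delta([597,172,150]))
E
```

```text
[442.05002486 375.41462053 145.33610191] [-0.15392846 -1.10046932 -0.12923009] 25.02418801052378 [ 9.93 19.42 -0.45] [ 8.36 24.16 -0.46]
```

Emit:
{"fn": "step_arm", "kwargs": {"increments": [[[2, 3.9, -0.4], [0, 0, -10], 0], [[4, 7.7, -0.4], [0, 0, -20], 0], [[6, 11.6, -0.4], [0, 0, -30], 0], [[8, 15.4, -0.4], [0, 0, -40], 0], [[10.1, 19.3, -0.4], [0, 0, -50], 0], [[10.1, 19.3, -0.4], [0, 0, -60], 0], [[10.1, 19.3, -0.4], [0, 0, -69.4], 0], [[10.1, 19.3, -0.4], [0, 0, -69.4], 0]]}}

```text
time_s: 22.55
eef_pos: [597.3, 223.2, 146.3]
ee_rot: [-0.001, 0.722, 0.692, -0.001]
force: [-0.6, -0.2, -1.0]
grip_width: 0.296
grip_force: 39.6
```

```bash
python3 - <<'E'
from h import *
s=ctrl.sense();M=rot(s).as_matrix();print(s['eef_pos'],'yaw',np.degrees(np.arctan2(M[1,1],M[0,1])),delta([598,223.5,36]))
w=cap('wrist','w9.png')
g=cv2.cvtColor(w['img'],cv2.COLOR_RGB2GRAY).astype(int)
for p in((571,200.4),(519.8,253.7),(627.2,250)):print(np.round(proj(w,[*p,32.5]),1))
v=int(proj(w,[585,223,32.5])[1]);print(v,[(u,g[v,u]) for u in range(150,300,2) if g[v,u]>205])
E
```

```text
[597.31026454 223.1806633  146.29849639] yaw -2.4842577102344645 [ 0.04  0.09 11.03]
[229.2 213.4]
[167.6 159. ]
[288.6 157.9]
189 [(168, np.int64(208)), (170, np.int64(220)), (226, np.int64(206)), (228, np.int64(231)), (286, np.int64(222)), (288, np.int64(230))]
```

The pocket walls at columns 228 and 287 put the pocket centre at x≈598, as planned. Lowering the box.

Emit:
{"fn": "step_arm", "kwargs": {"increments": [[[0, 0.1, 3], [0, 0, 0], 0], [[0, 0.1, 6], [0, 0, 0], 0], [[0, 0.1, 8.5], [0, 0, 0], 0], [[0, 0.1, 10.2], [0, 0, 0], 0], [[0, 0.1, 10.7], [0, 0, 0], 0], [[0, 0.1, 10.9], [0, 0, 0], 0], [[0, 0.1, 10.9], [0, 0, 0], 0], [[0, 0.1, 10.9], [0, 0, 0], 0]]}}

```text
time_s: 23.6
eef_pos: [599.1, 223.4, 39.6]
ee_rot: [0.0, 0.722, 0.692, 0.0]
force: [-0.8, 0.2, -1.2]
grip_width: 0.294
grip_force: 39.7
```

Emit:
{"fn": "step_arm", "kwargs": {"increments": [[[0, 0, 0.2], [0, 0, 0], 0], [[0, 0, 0.35], [0, 0, 0], 0], [[0, 0, 0.35], [0, 0, 0], 0]]}}

```text
time_s: 23.98
eef_pos: [599.5, 223.3, 37.2]
ee_rot: [0.001, 0.722, 0.692, 0.001]
force: [-2.9, -2.1, 10.5]
grip_width: 0.292
grip_force: 40.9
```

Contact at about floor height. Release and rise, then look.

Emit:
{"fn": "step_arm", "kwargs": {"increments": [[[0, 0, 0.3], [0, 0, 0], 33], [[0, 0, 0.3], [0, 0, 0], 38], [[0, 0, 0.3], [0, 0, 0], 38], [[0, 0, -3], [0, 0, 0], 38], [[0, 0, -8], [0, 0, 0], 38], [[0, 0, -13], [0, 0, 0], 38], [[0, 0, -15], [0, 0, 0], 60], [[0, 0, -15], [0, 0, 0], 60]]}}

```text
time_s: 24.98
eef_pos: [599.3, 223.4, 186.8]
ee_rot: [0.001, 0.722, 0.692, 0.001]
force: [0.3, -0.5, -0.4]
grip_width: 0.601
grip_force: 0.0
```

```bash
python3 - <<'E'
from h import *
w=cap('wrist','w10.png');s=ctrl.sense();print(s['eef_pos'],s['force'])
p=proj(w,[599,223.3,47]);print(p,box(w,*p,47.5))
a=cap('scene');print([x for x in blacks(a,14)],np.round(proj(a,[599,223,47]),1))
h=cv2.cvtColor(a['img'],cv2.COLOR_RGB2HSV)
print(delta([530,466,200]))
E
```

```text
[598.69519353 223.24976164 184.98685665] [-0.01393913  0.11913758 -1.22607954]
(np.float64(255.3451142518491), np.float64(182.38326614111773)) ([256.6, 181.5], [600.6, 223.9], [38.0, 23.7], np.float32(-3.0))
[([181, 169, 12, 11, 121], [186.6, 173.9], [528.3, 464.9, 14.0])] [256.7 198.6]
[23.97 -7.85 -1.59]
```

Emit:
{"fn": "step_arm", "kwargs": {"increments": [[[5, -2.2, -1], [0, 0, 0], 60], [[10, -4.4, -1.5], [0, 0, 0], 60], [[15, -6.6, -1.5], [0, 0, 0], 60], [[17.4, -8, -1.5], [0, 0, 0], 60], [[17.4, -8, -1.5], [0, 0, 0], 60], [[17.4, -8, -1.5], [0, 0, 0], 60]]}}

```text
time_s: 25.82
eef_pos: [526.5, 399.6, 199.4]
ee_rot: [-0.0, 0.722, 0.692, -0.001]
force: [0.4, -0.8, 0.7]
grip_width: 0.604
grip_force: 0.0
```

```bash
python3 - <<'E'
from h import *
w=cap('wrist','w11.png');s=ctrl.sense();print(s['eef_pos'],s['joints'].round(2))
p=proj(w,[530,466,27]);print(p,box(w,*p))
a=cap('scene');t=cap('top');print('2v',tri(a,(186.6,173.9),w,box(w,*p)[0]))
print('flash base',onz(a,194,158,5),onz(t,130,205,5))
E
```

```text
[526.67198057 399.36202853 199.66164993] [ 0.47  0.64  1.07 -0.    1.42  0.52]
(np.float64(257.00381136413796), np.float64(112.96515440034932)) ([257.0, 112.1], [530.1, 466.8], [25.5, 35.2], np.float32(61.5))
2v (array([529.77156545, 467.05429886,  11.97884529]), np.float64(0.5383122651958906))
flash base [592.73425799 526.65815741   5.        ] [585.07702146 520.14757403   5.        ]
```

View pics/w11.png

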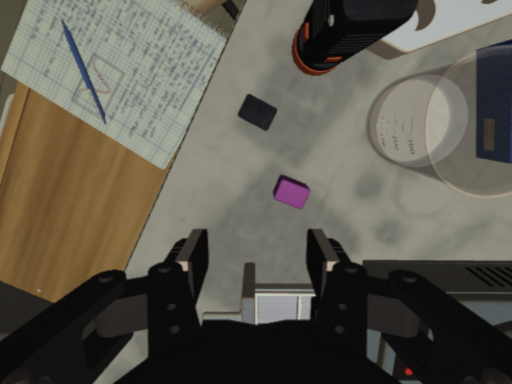

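The picture shows the black box at (257,112), purple at (290,192) and a flashlight at (345,40). The flashlight base is near (589,523), more than 75 mm off along the finger line, so there is clearance. I'm going for the black box.

Emit:
{"fn": "step_arm", "kwargs": {"increments": [[[3, 0, 0], [0, 0, -10], 45], [[6.7, 0.1, 0], [0, 0, -20], 45], [[6.7, 0.1, 0], [0, 0, -30], 45], [[6.7, 0.1, 0], [0, 0, -40], 45], [[6.7, 0.1, 2], [0, 0, -50], 45], [[6.7, 0.1, 5], [0, 0, -60], 45], [[6.7, 0.1, 8], [0, 0, -64], 45], [[6.7, 0.1, 9], [0, 0, -64], 45]]}}

```text
time_s: 26.98
eef_pos: [529.8, 466.3, 108.5]
ee_rot: [-0.001, 0.246, 0.969, -0.001]
force: [0.7, 0.4, 0.2]
grip_width: 0.447
grip_force: 0.0
```

```bash
python3 - <<'E'
from h import *
w=cap('wrist');s=ctrl.sense();M=rot(s).as_matrix();print(s['eef_pos'],s['force'],'yaw',np.degrees(np.arctan2(M[1,1],M[0,1])))
p=proj(w,[530,466.8,20]);print(p,box(w,*p),delta([530,466.8,14]))
E
```

```text
[529.81926253 466.47204104 108.37410729] [ 0.04906359 -0.42503647 -1.14246213] yaw 61.46511855678027
(np.float64(257.8085788113798), np.float64(195.6180302798407)) ([258.0, 194.0], [527.4, 468.7], [24.6, 39.1], np.float32(60.8)) [-0.01  0.06  9.44]
```

Emit:
{"fn": "step_arm", "kwargs": {"increments": [[[0, 0, 3], [0, 0, 0], 45], [[0, 0, 6], [0, 0, 0], 45], [[0, 0, 8.3], [0, 0, 0], 45], [[0, 0, 9.4], [0, 0, 0], 45], [[0, 0, 9.4], [0, 0, 0], 45], [[0, 0, 9.4], [0, 0, 0], 20], [[0, 0, 9.4], [0, 0, 0], 0], [[0, 0, 9.4], [0, 0, 0], 0]], "squeeze": 40}}

```text
time_s: 28.02
eef_pos: [530.7, 467.8, 18.2]
ee_rot: [0.001, 0.245, 0.969, 0.001]
force: [-0.4, -1.0, 6.5]
grip_width: 0.289
grip_force: 40.8
```

Emit:
{"fn": "step_arm", "kwargs": {"increments": [[[0, 0, 0], [0, 0, 0], 0], [[0, 0, 0], [0, 0, 0], 0], [[0, 0, -2], [0, 0, 0], 0], [[0, 0, -6], [0, 0, 0], 0], [[0, 0, -11], [0, 0, 0], 0], [[0, 0, -14], [0, 0, 0], 0], [[0, 0, -14], [0, 0, 0], 0]]}}

```text
time_s: 28.9
eef_pos: [530.7, 467.9, 160.2]
ee_rot: [0.002, 0.245, 0.969, 0.002]
force: [-0.8, -0.2, -0.9]
grip_width: 0.288
grip_force: 40.0
```

```bash
python3 - <<'E'
from h import *
s=ctrl.sense();print(s['eef_pos'],s['force'],s['grip_width']*85,delta([596.3,173.4,155]))
E
```

```text
[530.70435067 467.94246508 160.18243125] [-0.78900285 -0.15941099 -0.88508446] 24.49766338301676 [-19.78 -22.79   0.46]
```

Emit:
{"fn": "step_arm", "kwargs": {"increments": [[[-3.3, -3.8, 0], [0, 0, 10.6], 0], [[-6.6, -7.6, 0], [0, 0, 21.2], 0], [[-9.9, -11.4, 0], [0, 0, 31.8], 0], [[-13.2, -15.2, 0], [0, 0, 42.4], 0], [[-16.5, -19, 0], [0, 0, 53], 0], [[-19.8, -22.8, 0.4], [0, 0, 63.6], 0], [[-19.8, -22.8, 0.4], [0, 0, 64], 0], [[-19.8, -22.8, 0.4], [0, 0, 64], 0]]}}

```text
time_s: 29.9
eef_pos: [595.2, 173.1, 151.7]
ee_rot: [-0.001, 0.721, 0.693, -0.001]
force: [-0.0, 0.0, -1.1]
grip_width: 0.291
grip_force: 40.1
```

```bash
python3 - <<'E'
from h import *
s=ctrl.sense();M=rot(s).as_matrix();print(s['eef_pos'],'yaw',np.degrees(np.arctan2(M[1,1],M[0,1])),delta([596.8,173.4,40]))
w=cap('wrist','w12.png')
g=cv2.cvtColor(w['img'],cv2.COLOR_RGB2GRAY).astype(int)
for y in(185,192):
  v=int(proj(w,[585,y,32.5])[1]);print(y,v,[(u,g[v,u],onz(w,u,v,32.5)[0].round(0)) for u in range(150,310,1) if g[v,u]>205])
u=int(proj(w,[615,199,32.5])[0]);print(u,[(v,g[v,u],onz(w,u,v,32.5)[1].round(0)) for v in range(100,260) if g[v,u]>205])
E
```

```text
[595.17334281 173.11403916 151.70976354] yaw -2.3219167741345497 [ 0.03  0.18 11.17]
185 175 [(169, np.int64(233), np.float64(516.0)), (170, np.int64(234), np.float64(516.0)), (226, np.int64(219), np.float64(568.0)), (227, np.int64(232), np.float64(569.0)), (228, np.int64(236), np.float64(570.0)), (229, np.int64(234), np.float64(571.0)), (286, np.int64(231), np.float64(623.0)), (287, np.int64(236), np.float64(624.0)), (288, np.int64(235), np.float64(625.0)), (289, np.int64(218), np.float64(626.0))]
192 167 [(168, np.int64(214), np.float64(515.0)), (169, np.int64(234), np.float64(516.0)), (170, np.int64(230), np.float64(517.0)), (226, np.int64(222), np.float64(568.0)), (227, np.int64(233), np.float64(569.0)), (228, np.int64(236), np.float64(570.0)), (229, np.int64(233), np.float64(571.0)), (286, np.int64(220), np.float64(623.0)), (287, np.int64(236), np.float64(624.0)), (288, np.int64(236), np.float64(625.0)), (289, np.int64(224), np.float64(626.0))]
276 [(100, np.int64(235), np.float64(250.0)), (101, np.int64(237), np.float64(249.0)), (102, np.int64(235), np.float64(248.0)), (103, np.int64(212), np.float64(247.0)), (106, np.int64(208), np.float64(245.0)), (110, np.int64(206), np.float64(241.0)), (111, np.int64(207), np.float64(241.0)), (112, np.int64(208), np.float64(240.0)), (113, np.int64(207), np.float64(239.0)), (160, np.int64(228), np.float64(198.0)), (161, np.int64(237), np.float64(197.0)), (162, np.int64(236), np.float64(196.0)), (163, np.int64(224), np.float64(195.0)), (164, np.int64(208), np.float64(194.0)), (181, np.int64(206), np.float64(178.0))]
```

Emit:
{"fn": "step_arm", "kwargs": {"increments": [[[-0.1, 0.1, 3], [0, 0, 0], 0], [[-0.1, 0.1, 6], [0, 0, 0], 0], [[-0.1, 0.1, 8.5], [0, 0, 0], 0], [[-0.1, 0.1, 10], [0, 0, 0], 0], [[-0.1, 0.1, 10.9], [0, 0, 0], 0], [[-0.1, 0.1, 11.1], [0, 0, 0], 0], [[-0.1, 0.1, 11.1], [0, 0, 0], 0], [[-0.1, 0.1, 11.1], [0, 0, 0], 0]]}}

```text
time_s: 30.95
eef_pos: [597.0, 171.6, 42.2]
ee_rot: [0.0, 0.722, 0.692, 0.0]
force: [-0.4, 0.7, -1.6]
grip_width: 0.296
grip_force: 40.1
```

Emit:
{"fn": "step_arm", "kwargs": {"increments": [[[0, 0, 0.2], [0, 0, 0], 0], [[0, 0, 0.3], [0, 0, 0], 0], [[0, 0, 0.3], [0, 0, 0], 0]]}}

```text
time_s: 31.32
eef_pos: [597.2, 171.6, 40.1]
ee_rot: [0.001, 0.722, 0.692, 0.001]
force: [-3.0, -0.5, 10.0]
grip_width: 0.289
grip_force: 41.2
```

Emit:
{"fn": "step_arm", "kwargs": {"increments": [[[0, 0, 0.2], [0, 0, 0], 33], [[0, 0, 0.2], [0, 0, 0], 38], [[0, 0, 0.2], [0, 0, 0], 38], [[0, 0, -3], [0, 0, 0], 38], [[0, 0, -8], [0, 0, 0], 38], [[0, 0, -13], [0, 0, 0], 38], [[0, 0, -15], [0, 0, 0], 25], [[0, 0, -15], [0, 0, 0], 25]]}}

```text
time_s: 32.33
eef_pos: [597.2, 171.7, 189.7]
ee_rot: [0.001, 0.722, 0.692, 0.001]
force: [-0.5, -0.2, -1.0]
grip_width: 0.253
grip_force: 0.0
```

```bash
python3 - <<'E'
from h import *
w=cap('wrist','w13.png');s=ctrl.sense();print(s['eef_pos'],s['force'])
for q in([597,171.6,47.5],[600,223.3,47.5]):
  p=proj(w,q);print(np.round(p,1),box(w,*p,47.5))
a=cap('scene','s13.png');print(blacks(a,14))
# handle bar: bright column at z64
g=cv2.cvtColor(w['img'],cv2.COLOR_RGB2GRAY).astype(int)
v=int(proj(w,[457,215,64])[1]);u0=int(proj(w,[457,215,64])[0]);print(u0,v,g[v,max(0,u0-14):u0+15].tolist())
h=cv2.cvtColor(a['img'],cv2.COLOR_RGB2HSV);m=cv2.inRange(h,(20,110,120),(35,255,255))[260:310,220:290];print('src',np.argwhere(m).mean(0)[::-1]+[220,260],np.round(proj(a,[440,51,14]),1))
E
```

```text
[596.55672797 171.60595765 188.0092713 ] [-0.24235832 -0.91996918  0.51105407]
[255.5 181.8] ([256.5, 178.6], [598.1, 174.6], [38.0, 23.4], np.float32(-2.5))
[256.3 129.2] ([257.0, 130.5], [600.6, 221.8], [32.9, 23.4], np.float32(-2.4))
[]
100 146 [153, 154, 155, 155, 155, 155, 155, 156, 159, 159, 160, 160, 161, 161, 160, 164, 165, 164, 167, 169, 167, 164, 154, 135, 109, 111, 146, 164, 166]
src [251.46153846 284.58974359] [251.3 282.3]
```

Both boxes lie flat in the back pockets and no black box is left on the bench. Next I go to the handle to close the drawer.

Emit:
{"fn": "step_arm", "kwargs": {"increments": [[[0.9, -4.7, 0], [0, 0, 0], 25], [[1.8, -9.4, 0], [0, 0, 0], 25], [[2.6, -14, 0], [0, 0, 0], 25], [[2.6, -14, 2], [0, 0, 0], 25], [[2.6, -14, 6], [0, 0, 0], 25], [[2.6, -14, 6], [0, 0, 0], 25], [[2.6, -14, 6], [0, 0, 0], 25]]}}

```text
time_s: 33.3
eef_pos: [458.3, 203.5, 129.1]
ee_rot: [0.0, 0.722, 0.692, 0.0]
force: [0.3, 0.5, 0.4]
grip_width: 0.248
grip_force: 0.0
```

```bash
python3 - <<'E'
from h import *
w=cap('wrist');print(ctrl.sense()['eef_pos'],delta([457.8,203.5,47.5]))
g=cv2.cvtColor(w['img'],cv2.COLOR_RGB2GRAY).astype(int)
for y in(240,235,225):
  u,v=proj(w,[457.8,y,64]);u,v=int(u),int(v);print(u,v,g[v,u-12:u+13].tolist(),'x range',onz(w,u-12,v,64)[0],onz(w,u+12,v,64)[0])
E
```

```text
[458.4748722  203.52742547 129.45241524] [-0.01 -0.08  8.2 ]
252 156 [144, 143, 142, 140, 139, 137, 135, 134, 134, 134, 135, 135, 133, 114, 110, 132, 148, 152, 150, 149, 150, 151, 151, 150, 147] x range 448.5919191117674 465.77340051333766
253 163 [150, 149, 148, 147, 147, 147, 146, 145, 144, 144, 143, 140, 120, 113, 133, 148, 152, 150, 149, 150, 152, 151, 150, 145, 132] x range 449.02063967338586 466.3116243630326
253 176 [153, 152, 153, 153, 153, 152, 152, 152, 151, 150, 150, 147, 127, 117, 135, 149, 152, 150, 149, 151, 151, 151, 149, 144, 132] x range 448.47747534820536 465.97559492696575
```

Emit:
{"fn": "step_arm", "kwargs": {"increments": [[[0, 0.2, 3], [0, 0, 0], 25], [[0, 0.2, 6], [0, 0, 0], 25], [[0, 0.2, 7.8], [0, 0, 0], 25], [[0, 0.2, 8.2], [0, 0, 0], 25], [[0, 0.2, 8.2], [0, 0, 0], 0], [[0, 0.2, 8.2], [0, 0, 0], 0], [[0, 0.2, 8.2], [0, 0, 0], 0], [[0, 0.2, 8.2], [0, 0, 0], 0]], "squeeze": 40}}

```text
time_s: 34.35
eef_pos: [460.4, 203.4, 47.2]
ee_rot: [0.0, 0.722, 0.692, 0.001]
force: [-1.1, -0.3, 4.2]
grip_width: 0.088
grip_force: 39.7
```

Emit:
{"fn": "step_arm", "kwargs": {"increments": [[[0, 0.7, 0], [0, 0, 0], 0], [[0, 2, 0], [0, 0, 0], 0], [[0, 3.5, 0], [0, 0, 0], 0], [[0, 5, 0], [0, 0, 0], 0], [[0, 6.5, 0], [0, 0, 0], 0], [[0, 8, 0], [0, 0, 0], 0], [[0, 9.3, 0], [0, 0, 0], 0], [[0, 10, 0], [0, 0, 0], 0]]}}

```text
time_s: 35.35
eef_pos: [560.2, 198.6, 47.2]
ee_rot: [0.0, 0.722, 0.692, -0.0]
force: [-5.2, -4.2, 7.5]
grip_width: 0.083
grip_force: 40.1
```

Emit:
{"fn": "step_arm", "kwargs": {"increments": [[[0, 0.8, 0], [0, 0, 0], 0], [[0, 1.6, 0], [0, 0, 0], 0], [[0, 2.4, 0], [0, 0, 0], 0], [[0, 3.1, 0], [0, 0, 0], 0], [[0, 3.6, 0], [0, 0, 0], 0], [[0, 3.8, 0], [0, 0, 0], 0], [[0, 3.8, 0], [0, 0, 0], 0]]}}

```text
time_s: 36.22
eef_pos: [597.7, 196.8, 47.2]
ee_rot: [0.0, 0.722, 0.692, -0.001]
force: [-4.2, -5.8, 7.6]
grip_width: 0.085
grip_force: 40.0
```

Emit:
{"fn": "step_arm", "kwargs": {"increments": [[[0, 0.3, 0], [0, 0, 0], 0], [[0, 0.6, 0], [0, 0, 0], 0], [[0, 0.6, 0], [0, 0, 0], 0]]}}

```text
time_s: 36.6
eef_pos: [597.8, 196.8, 47.0]
ee_rot: [-0.005, 0.721, 0.693, -0.007]
force: [-36.4, -7.8, 27.4]
grip_width: 0.087
grip_force: 42.8
```

It's at the home stop. Relax and release.

Emit:
{"fn": "step_arm", "kwargs": {"increments": [[[0, -0.45, 0], [0, 0, 0], 0], [[0, -0.5, 0], [0, 0, 0], 0], [[0, -0.5, 0], [0, 0, 0], 25], [[0, -0.5, 0], [0, 0, 0], 25], [[0, -0.5, 0], [0, 0, 0], 25], [[0, -0.6, -4], [0, 0, 0], 25], [[0, -0.6, -9], [0, 0, 0], 25], [[0, -0.6, -14], [0, 0, 0], 25]]}}

```text
time_s: 37.6
eef_pos: [597.6, 197.6, 187.9]
ee_rot: [-0.0, 0.722, 0.692, -0.0]
force: [0.9, -0.4, 0.2]
grip_width: 0.252
grip_force: 0.0
```

Emit:
{"fn": "step_arm", "kwargs": {"increments": [[[0, -4, -4], [0, 0, 0], 25], [[0, -10, -6], [0, 0, 0], 25], [[0, -14, -6], [0, 0, 0], 25], [[0, -14, -6], [0, 0, 0], 25]]}}

```text
time_s: 38.1
eef_pos: [456.1, 203.9, 247.3]
ee_rot: [0.0, 0.721, 0.693, 0.0]
force: [0.3, 0.1, -0.3]
grip_width: 0.255
grip_force: 0.0
```

```bash
python3 - <<'E'
from h import *
s=ctrl.sense();print(s['eef_pos'],s['force'])
a=cap('scene');w=cap('wrist')
m=cv2.inRange(cv2.cvtColor(a['img'],cv2.COLOR_RGB2HSV)[195:225,285:325],(10,40,140),(30,140,255));n,l,st,ce=cv2.connectedComponentsWithStats(m)
print('roller',[(st[i,4],(ce[i]+[285,195]).round(1)) for i in range(1,n) if st[i,4]>5])
b=cv2.imread('pics/s1.png')[:,:,::-1];m=cv2.inRange(cv2.cvtColor(np.ascontiguousarray(b),cv2.COLOR_RGB2HSV)[195:225,285:325],(10,40,140),(30,140,255));n,l,st,ce=cv2.connectedComponentsWithStats(m)
print('roller start',[(st[i,4],(ce[i]+[285,195]).round(1)) for i in range(1,n) if st[i,4]>5])
g=cv2.cvtColor(w['img'],cv2.COLOR_RGB2GRAY).astype(int)
for y in(225,185):
  u,v=proj(w,[597.8,y,64]);u,v=int(u),int(v);print(u,v,g[v,u-10:u+11].tolist(),onz(w,u-10,v,64)[0].round(1),onz(w,u+10,v,64)[0].round(1))
h=cv2.cvtColor(a['img'],cv2.COLOR_RGB2HSV);m=cv2.inRange(h,(20,110,120),(35,255,255))[260:310,220:290];print('src',np.argwhere(m).mean(0)[::-1]+[220,260])
print(blacks(a,14))
E
```

```text
[456.09670036 203.8645686  247.29546535] [ 0.26797524  0.06821588 -0.29237413]
roller [(np.int32(20), array([304.3, 204. ]))]
roller start [(np.int32(20), array([302.4, 204. ]))]
380 149 [157, 156, 157, 157, 157, 157, 157, 154, 123, 102, 125, 147, 155, 157, 155, 156, 162, 165, 165, 165, 165] 585.9 608.3
378 184 [159, 160, 161, 161, 161, 158, 123, 101, 128, 149, 157, 156, 155, 156, 155, 158, 163, 164, 163, 164, 163] 586.1 609.1
src [251.5       284.6443299]
[]
```

The drawer is home: bar at x≈598, the full 140 mm from the open stop. The switch lever is pressed, with the roller at (304.3,204). The source is still in its dish. Handing in.

```bash
python3 -c "
from rig import ctrl
print(ctrl.finish_job())"
```

```text
the job is handed in; nothing more can be done
None
```

The job is handed in after about 38 s of robot time. The drawer was pulled fully open, the switch lever pushed well past its click point, held and let spring back, and the check source stood in its dish. Both black boxes were loaded flat in the back pockets, and the drawer was pushed home against the switch.

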